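# Set the edge gauge, release the safety catch and hold the rivet press closed

### The arm

A 7-joint arm with a two-finger parallel gripper is mounted at the origin on the work surface. World frame = base frame: x ahead of the robot, y to its left, z up, the work surface at z = 0. Lengths are in mm, angles in rad, forces in N, time in s.
With the tool pointing down it reaches from about 400 to 925 mm from the base axis. Payload 5.6 kg.
Tool frame: the origin (TCP) lies between the finger pads; the fingertips stand 19 mm ahead of it and the grasp point (between the pads) is the TCP; z points along the fingers, y is the direction in which the jaws open and shut (so a half turn about z gives the same grasp; the last joint's range is limited). The gripper opens to 85 mm and grips with 20 to 120 N. Pads are 22 mm wide; open, the fingers measure 114 mm over their backs; the gripper's body (76 mm by 85 mm) begins 54 mm behind the grasp point. The pads swing forward as they close: fully open they stand 13 mm farther back than shut.
Start: joints at [-1.195, 0.468, -0.012, 1.603, 0.006, 1.071, -0.056], TCP at [264.371, 593.815, 250.29] pointing down, gripper open.
Joint ranges: [-2.53, 2.53], [-0.31, 2.02], [-1.57, 1.55], [0.28, 2.44], [-1.29, 4.43], [0.15, 1.84], [-2.92, 2.92]. Speed limits (rad/s): [2.57, 2.57, 3.14, 3.14, 3.14, 3.14, 3.14].

### API

Orientations are given as a unit quaternion [x, y, z, w].
In Python, from cell import r gives the robot as it stands.
- The arm moves only by the tool send_rows, never from a script. Its argument "motion" is a list of rows, each a list of 3 entries, a list of its own where there are three numbers: the opening, from 0 (shut) to 1 (fully open), then the shift along the tool's x, y, z in m, then the turn, a rotation vector about the tool's x, y, z in rad. In form: [[jaw, [tx, ty, tz], [wx, wy, wz]], ...]. A call has exactly 10 rows; each row shifts and turns the commanded pose from where the row before left it, along the tool's axes as they then stand; what a row does not reach is not made up. A row lasts 1/8 s, in which the tool goes at most 62.5 mm and 10.7 degrees, less where a joint would pass 70% of its speed; a pose out of reach is approached as far as the arm can. A call with a gripper value outside its range is refused whole. The fingers move at their own pace and stop on an object; "force" is the grip in N (left out, the last holds). Time passes only in rows, so rows that do not move let the fingers close, or fill a call up. It gives the time, the measured TCP pose, the force and the opening at its end, in the units of the state.
- r.get_obs(): the state, without advancing time (a new reading comes with each control period).
- r.grab_frame(name): name is "side" or "top"; returns a dict with "color" (384x512x3 uint8, blue, green, red), "fx", "fy", "cx", "cy" (pixels), "T" (4x4, takes a point from camera to world coordinates). Camera axes: x right, y up, looking along -z (the intrinsics and any distortion apply to the point x, -y, -z); pixel columns grow to the right and rows downward; lengths in mm; the calibration is good to about 2 mm. A picture is of the moment at which its call begins. There is no depth.
- r.hand_in(): hands the job in, once; it reports no verdict.
The state is a dict: "t": time; "joint_positions": joint angles; "dq": joint speeds; "joint_torque": joint torques, N m; "ee_pos": TCP position; "ee_rot": TCP orientation; "force": force on the tool from outside, world axes, zero at the start; "wrist_torque": the same for the moment, N m; "finger_gap": finger opening in mm.
Only numpy, scipy, OpenCV 4.12 (cv2) and the standard library are available. Lean on these libraries where they do the work, as an engineer would, in place of code of your own. Each camera call takes 0.05 s, during which the arm holds its last target. There are 200 camera calls.

### The job

First pull the rivet press's edge gauge out by its yellow fin until its pointer lies within the width of the red marker clip, and leave it there. Then flip the red safety catch fully over towards the middle of the press, and only after that pull the wooden-handled lever all the way forward to its stop and finish while still holding it there against its spring. Leave the marker clip and everything else on the bench where they are.

Things in the scene. Friction and masses are not known exactly. Their poses are not given: they have to be found in the camera images.
- press: Green hand rivet press fixed to the bench, at another place and yaw each time. Origin under its base plate, at bench height; -x is its front (to the robot), +y the gauge side, z up. Base 200 x 160 x 25 mm; head x -50..100, y -30..30, z 130..190 mm. Lever on the head's -y side, catch on top of the head, gauge rail at x -85..-5, y 70..240, top z 20 mm.
- gauge_fin (a point): Grip point of the edge gauge: 3 mm above the middle of the upright yellow fin, at 72 mm above the bench. Fin 24 mm (press x) x 14 mm (press y) x 46 mm tall, z 46..92 mm; it stands on a dark slide block 32 x 34 mm whose top is at z = 46 mm. At gauge 0 it lies at x = -30, y = 115 mm of the press. Pinch it from above across its 14 mm.
- gauge (a joint): Travel of the edge gauge (m): 0 home by the press, grows as it is pulled along the press's +y (away from the head), end stop 0.095. A light return spring (18 N/m) pulls it home, but a brake (4 N) holds it where it is left; pulling takes 4 to 6 N.
- gauge_pointer (a point): Tip of the black pointer of the gauge, which moves with the fin (same y as the fin, 40 mm in front of it along press -x, z = 25 mm). It runs along the white scale with black ticks.
- mark (a point): Top centre of the red marker clip on the front edge of the rail, 16 x 10 x 6 mm (10 mm along press y), beside the pointer's path. The gauge is right when pointer and clip centre agree along press y to within half the clip's width. It is stiff and stays put; its place differs each time (45 to 85 mm of gauge travel). Axes as the press.
- catch (a joint): Angle of the safety catch (rad): near 0 shut, its bolt lying across the front of the lever arm so that the lever cannot be pulled; grows as the red paddle is pushed towards the middle of the head (press +y); stop at 1.3. The bolt clears the lever at about 1.0. It stays where it is left (friction 0.05 N m: about 1.5 N at the paddle).
- catch_paddle (a point): Centre of the red paddle of the catch: plate 30 mm (press x) x 48 mm long x 7 mm thick, its middle 26 mm from the hinge. At catch 0 it leans 0.61 rad outward from upright (to press -y), at 1.3 it leans 0.69 rad inward (to +y). Push it over from its outer side at some 20 mm above the hinge.
- catch_hinge (a point): Point on the catch's hinge axis right under the paddle's middle; the axis runs along the press's x, at x = -20, y = -22, z = 197 mm of the press.
- lever (a joint): Angle of the lever (rad): 0 at rest, leaning 0.35 rad back (towards press +x) from upright; grows as the handle is pulled towards the press's front (-x); stop at 0.96, where it leans 0.61 rad forward. A return spring holds it at 0: about 4 N at the handle at the start and 10 N at the stop, and it swings back as soon as it is let go. The ram comes down with it.
- lever_handle (a point): Round wooden handle of the lever, a level bar 22 mm in diameter and 106 mm long along the press's y, the point is its centre; it sticks out to the press's -y from the lever arm, and is about 287 mm above the bench at rest. Free on its outer part and above: take or hook it from above. It turns about the pivot with a radius of 140 mm.
- lever_pivot (a point): Point on the lever's pivot axis (axis along press y, z = 155 mm) at the y of the handle's centre.
- rivet_jar: Amber glass jar with brass lid, 54 mm across, 70 mm tall, origin under it; bystander near the gauge.
- snap_cup: Small aluminium bowl, 60 mm across, 35 mm tall, origin under it; bystander in front of the press.
- glue_bottle: White bottle with red cap, 56 mm across, 130 mm tall, origin under it; bystander on the left.
- mallet: Hammer, 240 mm long, lying on the bench on the left, handle to its own -x; bystander.
- wax_tin: Flat brass tin, 76 mm across, 30 mm tall, origin under it; bystander on the right.
- die_block: Steel die block 50 x 50 x 42 mm, origin under it; bystander on the right.
- skiver: Wood-handled hand tool 180 mm long, lying on the far right; bystander.

How it is judged (in metres and radians):
On the way, in this order (a step that is already met when the one before it is completed fails the run):
1. the edge gauge's pointer is within the width of the red marker clip (y of gauge_pointer in the frame of mark between -0.005 and 0.005 m), for 0.3 s.
2. the safety catch is flipped over, the lever still at rest (value of joint catch above 1.1 rad and value of joint lever below 0.2 rad), for 0.2 s.
3. the lever is pulled forward to its stop (value of joint lever above 0.86 rad), for 0.3 s.
At the end, for the whole second after the job is handed in: The gauge pointer is within 5 mm of the red clip's centre along the rail, the catch is flipped over (above 1.1 of 1.3 rad), and the lever is held still at its forward stop (above 0.86 of 0.96 rad) by the fingers (more than 3 N) (all of step 1 and value of joint catch above 1.1 rad and value of joint lever above 0.86 rad and velocity of joint lever between -0.1 and 0.1 rad/s and contact force between the fingers and lever above 3 N); the arm keeps its last pose, push and grip.
It fails at once if the lever is forced while the catch is shut (value of joint catch below 0.8 rad and value of joint lever above 0.25 rad).
It fails at once if the red marker clip is shifted along the rail (distance of mark from where it was at the start of the episode above 0.004 m).
It fails at once if a loose thing on the bench is shoved or knocked over (distance of any of rivet_jar, snap_cup, glue_bottle, mallet, wax_tin, die_block, skiver from where it was at the start of the episode above 0.03 m or angle between any of rivet_jar, snap_cup, glue_bottle, wax_tin, die_block's own z axis and vertical above 0.4 rad).
It also fails if it takes over 67 s, if anything falls off the work surface, if the arm or the gripper's body presses on something with over 40 N, if the wrist force passes 120 N, or if a joint passes its speed limit or range.

## Working session

There is one attempt and no reset: what is moved stays moved. The work goes in short steps, Python scripts to look and compute and a tool call to move; the robot and the scene stay as the last step left them, time stands still between calls to the robot, and variables do not carry over. Pictures are saved under pics/ and viewed, about 8 in all and at most 12, crops included, and the job is handed in when it is done.

Besides the shell and the picture viewer there is one more tool, called after ">>>" by a JSON object that holds its "api" and its "payload", one argument or row to a line. send_rows: Moves the arm, as the interface text tells. Its arguments: {"type":"object","properties":{"motion":{"type":"array","items":{"type":"array"}},"force":{"type":"number"}},"required":["motion"]}

```bash
mkdir -p pics
python3 - <<'E'
from cell import r
import cv2,numpy as np
o=r.get_obs()
print({k:np.round(v,3).tolist() for k,v in o.items()})
for n in("side","top"):
    f=r.grab_frame(n); cv2.imwrite(f"pics/{n}0.png",f["color"])
    print(n,[f[k] for k in("fx","fy","cx","cy")],[k for k in f]);print(np.round(f["T"],4).tolist())
E
```

```text
{'t': 0.0, 'joint_positions': [-1.195, 0.468, -0.012, 1.604, 0.006, 1.071, -0.056], 'dq': [0.0, -0.0, 0.001, -0.0, 0.002, 0.001, -0.002], 'joint_torque': [-0.001, -53.238, 0.021, -25.131, 0.011, 0.008, 0.0], 'ee_pos': [264.144, 593.326, 249.327], 'ee_rot': [0.208, 0.978, -0.001, -0.0], 'force': [0.833, -0.616, 0.502], 'wrist_torque': [-0.056, -0.011, 0.022], 'finger_gap': 85.631}
side [371.25560155854265, 371.25560155854265, 257.33864845622145, 187.23450281192567] ['color', 'fx', 'fy', 'cx', 'cy', 'T']
[[0.903, 0.2448, -0.3532, 94.6123], [-0.4294, 0.4859, -0.7613, -794.0175], [-0.0147, 0.8391, 0.5438, 756.0952], [0.0, 0.0, 0.0, 1.0]]
top [478.5584261860219, 478.5584261860219, 260.66138430415964, 197.45154173044074] ['color', 'fx', 'fy', 'cx', 'cy', 'T']
[[-0.1012, 0.9738, -0.2035, 195.4257], [-0.9949, -0.0987, 0.0223, 7.8559], [0.0016, 0.2047, 0.9788, 1592.6971], [0.0, 0.0, 0.0, 1.0]]
```

View pics/top0.png

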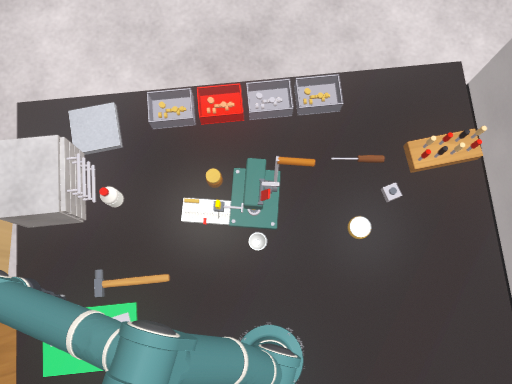

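View pics/side0.png

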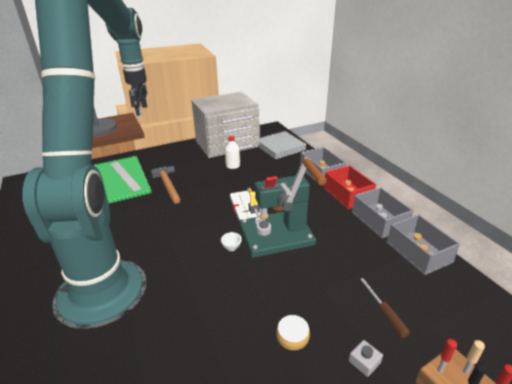

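The top view shows the press at about (255,195), with the rail at left (182-230, 200-222), the fin at (218,206) and the clip at (205,221). The handle is at (297,161). The side view shows the same, with the catch at (271,182) and the handle at (314,170). Next I'll zoom in and measure.

```bash
cat > h.py <<'E'
import numpy as np,cv2
def ray(f,u,v):
    T=np.array(f["T"]);d=T[:3,:3]@np.array([(u-f["cx"])/f["fx"],-(v-f["cy"])/f["fy"],-1]);return T[:3,3],d
def onz(f,u,v,z):
    o,d=ray(f,u,v);return o+d*(z-o[2])/d[2]
def proj(f,p):
    T=np.array(f["T"]);c=T[:3,:3].T@(np.array(p)-T[:3,3]);return np.array([f["cx"]-f["fx"]*c[0]/c[2],f["cy"]+f["fy"]*c[1]/c[2]])
def tri(a,pa,b,pb):
    o1,d1=ray(a,*pa);o2,d2=ray(b,*pb);A=np.c_[d1,-d2];s=np.linalg.lstsq(A,o2-o1,rcond=None)[0]
    p,q=o1+d1*s[0],o2+d2*s[1];return (p+q)/2,np.linalg.norm(p-q)
def blobs(f,lo,hi,box,amin=4):
    x0,y0,x1,y1=box;h=cv2.cvtColor(f["color"],cv2.COLOR_BGR2HSV);m=cv2.inRange(h,lo,hi);k=np.zeros_like(m);k[y0:y1,x0:x1]=m[y0:y1,x0:x1]
    n,l,s,c=cv2.connectedComponentsWithStats(k);return [(c[i].round(1).tolist(),s[i].tolist()) for i in range(1,n) if s[i][4]>=amin]
def crop(f,box,k,name):
    x0,y0,x1,y1=box;cv2.imwrite(name,cv2.resize(f["color"][y0:y1,x0:x1],None,fx=k,fy=k,interpolation=cv2.INTER_CUBIC))
E
python3 - <<'E'
from cell import r
from h import *
t=r.grab_frame("top");s=r.grab_frame("side")
a=cv2.resize(t["color"][140:240,175:325],None,fx=5.2,fy=5.2,interpolation=cv2.INTER_CUBIC)
b=cv2.resize(s["color"][145:260,220:340],None,fx=5,fy=5,interpolation=cv2.INTER_CUBIC)
cv2.imwrite("pics/tc.png",a);cv2.imwrite("pics/sc.png",b)
for n,f,bx in(("top",t,(175,140,325,240)),("side",s,(220,145,340,260))):
    print(n,"yel",blobs(f,(22,140,90),(35,255,255),bx));
    print(n,"red",blobs(f,(0,160,70),(6,255,255),bx),blobs(f,(172,160,70),(180,255,255),bx))
    print(n,"org",blobs(f,(7,120,60),(18,255,255),bx,10));print(n,"white",blobs(f,(0,0,190),(180,50,255),bx,20))
# base plate green contour rect in top
h=cv2.cvtColor(t["color"],cv2.COLOR_BGR2HSV);print(h[222,240],h[180,235],h[180,255])
E
```

```text
top yel [([212.5, 175.1], [206, 169, 14, 13, 143]), ([191.5, 199.0], [190, 199, 4, 1, 4]), ([217.4, 204.0], [215, 199, 6, 10, 42])]
top red [([265.3, 194.4], [261, 189, 9, 12, 81]), ([204.4, 220.7], [203, 218, 3, 6, 13])] []
top org [([296.6, 161.1], [277, 157, 39, 10, 289]), ([215.8, 182.6], [207, 175, 16, 13, 74])]
top white [([270.4, 183.4], [262, 182, 17, 4, 64]), ([206.3, 211.5], [181, 198, 62, 26, 962]), ([253.3, 211.9], [248, 209, 12, 6, 30]), ([256.8, 236.2], [249, 232, 18, 8, 95])]
side yel [([253.0, 198.8], [250, 191, 8, 14, 62])]
side red [([333.1, 182.9], [324, 169, 16, 32, 358]), ([270.4, 180.7], [266, 176, 11, 11, 90])] []
side org [([315.1, 172.1], [303, 159, 24, 27, 235]), ([321.8, 162.0], [320, 161, 4, 3, 10]), ([249.5, 189.2], [248, 188, 4, 4, 11]), ([277.2, 208.5], [273, 207, 9, 4, 28])]
side white [([233.5, 154.7], [225, 145, 27, 23, 307]), ([326.9, 146.4], [314, 145, 21, 6, 61]), ([287.2, 190.3], [283, 185, 9, 10, 23]), ([242.4, 204.4], [231, 191, 29, 29, 407]), ([231.0, 240.0], [222, 232, 19, 18, 238])]
[ 86  84 148] [ 85  90 145] [ 86  94 146]
```

View pics/tc.png

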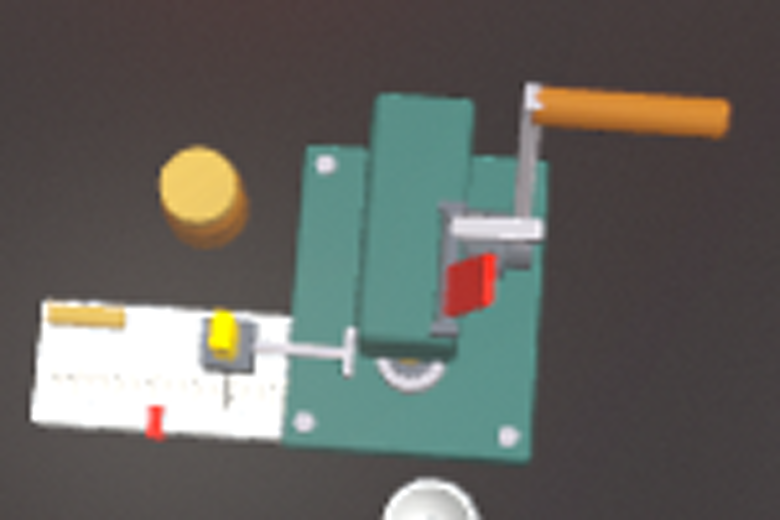

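View pics/sc.png

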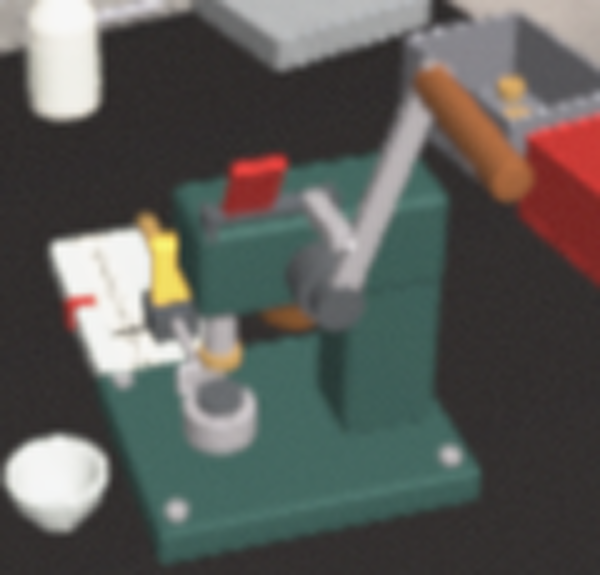

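Crops, full-image pixels. Top: base plate corners FL (229,225), FR (277,228), BR (280,171), BL (234,168); clip (205,221), pointer tip about (219,218), handle from (279,160) to (315,163), catch paddle (265,194). Side: paddle (271,182), handle from (306,160) to (324,182). The mallet, jar and cup stay clear of the gauge path.

Run:
```python
from cell import r
from h import *
t=r.grab_frame("top");s=r.grab_frame("side")
C=[onz(t,175+x/5.2-.4,140+y/5.2-.4,25)[:2] for x,y in((282,440),(530,460),(548,160),(305,147))]
C=np.array(C);print(C.round(1).tolist(),[np.linalg.norm(C[i]-C[(i+1)%4]).round(1) for i in range(4)])
M=np.array([[-100,80],[-100,-80],[100,-80],[100,80]])
c=C.mean(0);yaw=np.angle(sum((p[0]+1j*p[1]).conjugate()*((q-c)[0]+1j*(q-c)[1]) for p,q in zip(M,C)))
print("pose",c,yaw)
R=np.array([[np.cos(yaw),-np.sin(yaw)],[np.sin(yaw),np.cos(yaw)]])
W=lambda x,y,z:np.r_[c+R@[x,y],z]
L=lambda p:np.r_[R.T@(np.array(p)[:2]-c),p[2]].round(1).tolist()
def T(n,a,b):
    p,e=tri(t,a,s,b);print(n,L(p),p.round(1).tolist(),e.round(1))
tc=lambda x,y:(175+x/5.2-.4,140+y/5.2-.4); sc=lambda x,y:(220+x/5-.4,145+y/5-.4)
T("clip",(204.6,220.7),sc(78,308));print("clip onz",L(onz(t,204.5,220.7,23)),L(onz(t,*tc(155,422),23)))
print("pointer onz",L(onz(t,*tc(228,408),25)))
T("fin",tc(222,335),(253,198.8));print("fin top",L(onz(t,*tc(220,320),92)))
T("handle",tc(630,112),(314.5,172.1));T("paddle",(265.3,194.4),(270.4,180.7))
T("cornerFR",tc(530,460),sc(160,558))
T("handle end in",tc(535,103),sc(430,75));T("handle end out",tc(722,118),sc(515,182))
for n,x in(("hinge",(-20,-22,197)),("fin0",(-30,115,72)),("fin0top",(-30,115,92)),("paddle0",(-20,-36.9,218.3)),("railcorner",(-85,240,20))):
    print(n,W(*x).round(1).tolist(),proj(t,W(*x)).round(1),proj(s,W(*x)).round(1))
print("rail corner",L(onz(t,*tc(32,422),20)))
for n,u in(("cup",tc(432,520)),("jar",tc(199,186))):print(n,L(onz(t,*u,35 if n=="cup" else 70)),onz(t,*u,50).round())
o=r.get_obs();from scipy.spatial.transform import Rotation as Q
print(Q.from_quat(o["ee_rot"]).as_matrix().round(3).tolist())
```

```text
[[442.0, 86.0], [413.3, -69.6], [608.0, -102.5], [632.7, 54.2]] [np.float64(158.2), np.float64(197.4), np.float64(158.6), np.float64(193.3)]
pose [524.01177559  -7.97305041] -0.1675822681175882
clip [-92.5, 161.2, 17.6] [459.7, 166.4, 17.6] 6.9
clip onz [-89.8, 160.6, 23.0] [-90.0, 160.9, 23.0]
pointer onz [-78.3, 115.0, 25.0]
fin [-41.3, 118.9, 65.5] [503.1, 116.2, 65.5] 4.8
fin top [-34.6, 117.9, 92.0]
handle [57.7, -115.5, 281.7] [561.6, -131.4, 281.7] 2.8
paddle [-32.3, -35.2, 225.1] [486.3, -37.3, 225.1] 2.5
cornerFR [-99.8, -79.3, 7.8] [412.4, -69.5, 7.8] 6.9
handle end in [55.7, -62.9, 290.4] [568.4, -79.3, 290.4] 4.9
handle end out [56.6, -165.5, 285.5] [552.2, -180.6, 285.5] 2.5
hinge [500.6, -26.3, 197.0] [260.9 192.5] [273.6 186.1]
fin0 [513.6, 110.4, 72.0] [218.5 201. ] [257.3 197.1]
fin0top [513.6, 110.4, 92.0] [217.9 199.8] [257.3 191.9]
paddle0 [498.1, -41.0, 218.3] [266.  191.3] [275.4 182.3]
railcorner [480.2, 242.8, 20.0] [180.9 217.8] [233.2 192.7]
rail corner [-94.8, 239.7, 20.0]
cup [-142.3, -19.8, 35.0] [379.  -4.  50.]
jar [54.8, 140.8, 70.0] [607. 123.  50.]
[[-0.914, 0.407, -0.0], [0.407, 0.914, -0.001], [-0.0, -0.001, -1.0]]
```

The pointer (y=115.0), handle and rail fit the press frame. Along x the plate reading is about 9 mm off: pointer, rail, fin and paddle agree with each other. I shift the press origin to (515.1, -6.5), yaw -0.168. The gauge travel needed is about 46 mm.

>>> {"api": "send_rows", "payload": {
  "motion": [
    [0.5, [0, 0, 0], [0, 0, -0.126]],
    [0.5, [0, 0, 0], [0, 0, -0.126]],
    [0.5, [-0.036, -0.048, 0], [0, 0, 0]],
    [0.5, [-0.036, -0.048, 0], [0, 0, 0]],
    [0.5, [-0.036, -0.048, 0], [0, 0, 0]],
    [0.5, [-0.036, -0.048, 0], [0, 0, 0]],
    [0.5, [-0.036, -0.048, 0], [0, 0, 0]],
    [0.5, [-0.036, -0.048, 0], [0, 0, 0]],
    [0.5, [-0.036, -0.048, 0], [0, 0, 0]],
    [0.5, [-0.03, -0.048, 0], [0, 0, 0]]
  ],
  "force": 40
}}

```text
t: 1.55
ee_pos: [479.6, 166.4, 250.6]
ee_rot: [0.084, 0.997, 0.0, 0.0]
force: [0.7, 1.8, -0.4]
finger_gap: 42.5
```

```bash
cat >> h.py <<'E'
c=np.array([515.1,-6.5]);yaw=-0.1676
R=np.array([[np.cos(yaw),-np.sin(yaw)],[np.sin(yaw),np.cos(yaw)]])
W=lambda x,y,z:np.r_[c+R@[x,y],z]
L=lambda p:np.r_[R.T@(np.array(p)[:2]-c),p[2]].round(1).tolist()
def st(r):
    from scipy.spatial.transform import Rotation as Q
    o=r.get_obs();m=Q.from_quat(o["ee_rot"]).as_matrix();B=np.eye(3);B[:2,:2]=R
    print("t",round(o["t"],2),"press",L(o["ee_pos"]),"gap",round(o["finger_gap"],1),"Fpress",(B.T@o["force"]).round(1).tolist());print("tool axes in press",(B.T@m).T.round(3).tolist(),"q",np.round(o["joint_positions"],2).tolist())
E
python3 -c "
from cell import r
from h import *
st(r)"
```

```text
t 1.55 press [-63.8, 164.5, 250.6] gap 42.5 Fpress [0.4, 1.9, -0.4]
tool axes in press [[-1.0, -0.0, -0.001], [-0.0, 1.0, 0.0], [0.001, 0.0, -1.0]] q [-0.51, 0.22, 0.13, 1.95, -0.04, 0.96, 1.04]
```

>>> {"api": "send_rows", "payload": {
  "motion": [
    [0.5, [-0.017, -0.025, 0], [0, 0, 0]],
    [0.5, [-0.017, -0.0245, 0.02], [0, 0, 0]],
    [0.5, [0, 0, 0.04], [0, 0, 0]],
    [0.5, [0, 0, 0.04], [0, 0, 0]],
    [0.5, [0, 0, 0.03], [0, 0, 0]],
    [0.5, [0, 0, 0.02], [0, 0, 0]],
    [0.5, [0, 0, 0.016], [0, 0, 0]],
    [0.5, [0, 0, 0.012], [0, 0, 0]],
    [0.5, [0, 0, 0], [0, 0, 0]],
    [0.5, [0, 0, 0], [0, 0, 0]]
  ]
}}

```text
t: 2.8
ee_pos: [504.5, 114.0, 72.9]
ee_rot: [0.083, 0.997, 0.0, 0.001]
force: [-0.5, 0.4, 0.7]
finger_gap: 42.7
```

```bash
python3 -c "
from cell import r
from h import *
st(r)
t=r.grab_frame('top');s=r.grab_frame('side')
a=cv2.resize(t['color'][160:240,175:255],None,fx=5,fy=5,interpolation=cv2.INTER_CUBIC)
b=cv2.resize(s['color'][150:230,210:290],None,fx=5,fy=5,interpolation=cv2.INTER_CUBIC)
cv2.imwrite('pics/g1.png',np.hstack([a,b]))"
```

```text
t 2.8 press [-30.5, 117.0, 72.9] gap 42.7 Fpress [-0.5, 0.3, 0.7]
tool axes in press [[-1.0, -0.001, -0.001], [-0.001, 1.0, 0.001], [0.001, 0.001, -1.0]] q [-0.39, 0.51, 0.13, 2.05, -0.12, 0.59, 1.22]
```

View pics/g1.png

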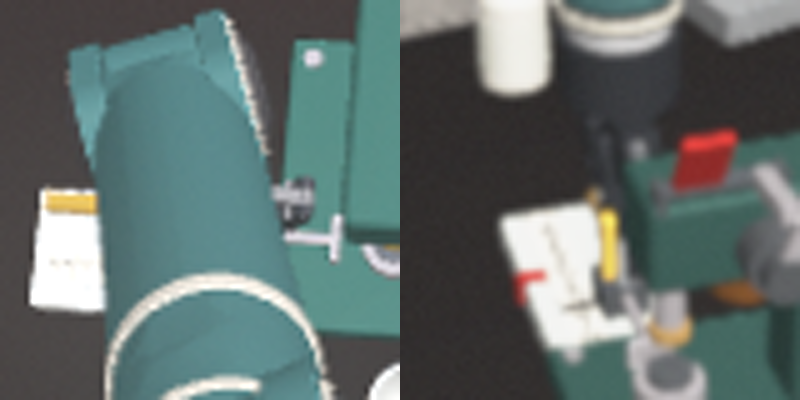

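In the side crop the fin sits between the fingers at full-image pixel (331/5...), and no contact force shows. Closing now.

>>> {"api": "send_rows", "payload": {
  "motion": [
    [0, [0, 0, 0], [0, 0, 0]],
    [0, [0, 0, 0], [0, 0, 0]],
    [0, [0, 0, 0], [0, 0, 0]],
    [0, [0, 0, 0], [0, 0, 0]],
    [0, [0, 0, 0], [0, 0, 0]],
    [0, [0, 0, 0], [0, 0, 0]],
    [0, [0, 0, 0], [0, 0, 0]],
    [0, [0, 0, 0], [0, 0, 0]],
    [0, [0, 0, 0], [0, 0, 0]],
    [0, [0, 0, 0], [0, 0, 0]]
  ],
  "force": 40
}}

```text
t: 4.15
ee_pos: [504.3, 114.1, 72.8]
ee_rot: [0.083, 0.997, 0.0, 0.0]
force: [-0.7, 1.4, 6.1]
finger_gap: 13.8
```

```bash
python3 -c "
from cell import r
from h import *
st(r)"
```

```text
t 4.15 press [-30.8, 117.1, 72.8] gap 13.8 Fpress [-0.9, 1.3, 6.1]
tool axes in press [[-1.0, -0.001, -0.001], [-0.001, 1.0, 0.001], [0.001, 0.001, -1.0]] q [-0.39, 0.51, 0.13, 2.05, -0.12, 0.59, 1.22]
```

>>> {"api": "send_rows", "payload": {
  "motion": [
    [0, [0, 0.003, 0], [0, 0, 0]],
    [0, [0, 0.006, 0], [0, 0, 0]],
    [0, [0, 0.006, 0], [0, 0, 0]],
    [0, [0, 0.006, 0], [0, 0, 0]],
    [0, [0, 0.006, 0], [0, 0, 0]],
    [0, [0, 0.006, 0], [0, 0, 0]],
    [0, [0, 0.006, 0], [0, 0, 0]],
    [0, [0, 0.006, 0], [0, 0, 0]],
    [0, [0, 0, 0], [0, 0, 0]],
    [0, [0, 0, 0], [0, 0, 0]]
  ]
}}

```text
t: 5.4
ee_pos: [511.7, 157.6, 72.8]
ee_rot: [0.084, 0.996, -0.0, 0.0]
force: [-0.6, -1.7, 6.4]
finger_gap: 13.4
```

```bash
python3 -c "
from cell import r
from h import *
st(r)
s=r.grab_frame('side')
b=cv2.resize(s['color'][170:230,215:275],None,fx=8,fy=8,interpolation=cv2.INTER_CUBIC)
cv2.imwrite('pics/g2.png',b)"
```

```text
t 5.4 press [-30.7, 161.2, 72.8] gap 13.4 Fpress [-0.3, -1.8, 6.4]
tool axes in press [[-1.0, -0.0, -0.0], [-0.0, 1.0, -0.0], [0.0, -0.0, -1.0]] q [-0.47, 0.53, 0.13, 2.01, -0.12, 0.61, 1.15]
```

View pics/g2.png

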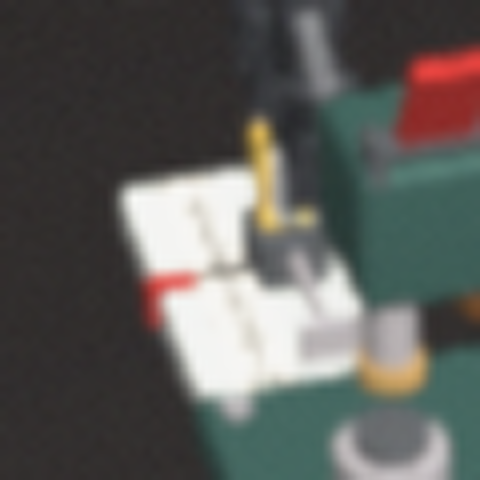

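Crop: pointer tip near (212,272), clip top centre near (174,284). I'll check both in the press frame.

```bash
python3 -c "
from cell import r
from h import *
s=r.grab_frame('side')
P=lambda x,y:(215+(x+.5)/8-.5,170+(y+.5)/8-.5)
for n,x,y,z in(('tip',210,272,25),('mid',240,268,25),('clipc',174,284,26),('clipL',148,288,26),('clipR',198,278,26),('clipc23',174,284,23)):print(n,L(onz(s,*P(x,y),z)))
g=cv2.cvtColor(s['color'],cv2.COLOR_BGR2GRAY);print(g[200:210,235:249])
print(s['color'][200:212,232:242,2].astype(int)-s['color'][200:212,232:242,1])
"
```

```text
tip [-67.3, 160.1, 25.0]
mid [-54.4, 159.2, 25.0]
clipc [-84.2, 154.7, 26.0]
clipL [-95.3, 155.1, 26.0]
clipR [-73.5, 155.9, 26.0]
clipc23 [-83.3, 158.8, 23.0]
[[244 244 245 245 243 231 224 229 238 233 161  91  93 101]
 [244 244 244 245 245 241 224 219 236 232 166  90  85  94]
 [243 243 242 242 244 240 217 198 217 216 158  95  81  91]
 [232 231 227 225 231 225 189 167 174 171 151 124  93  91]
 [175 171 165 167 187 199 196 182 183 198 211 190 128  96]
 [131 144 148 161 195 228 238 232 223 229 240 232 173 131]
 [153 194 206 213 228 240 244 242 231 230 241 240 223 202]
 [182 232 240 240 242 244 245 243 229 218 234 242 242 240]
 [176 231 242 243 243 244 245 244 235 223 232 239 244 244]
 [151 213 240 243 243 243 243 244 242 235 234 235 243 245]]
[[ -2   0  -1   0   0   0   1   1   3   2]
 [ -2  -1  -1   0   0   0   0   0   1   4]
 [  0   0   0   0   0   1   2   1   2   3]
 [  3   7  10  11  12  17  18  10   5   5]
 [ 15  38  69  80  88  91  83  50  17   6]
 [ 32  79 123 128 118 113  94  50   9   2]
 [ 34  86 112  79  47  41  31  15   3   1]
 [ 28  74  82  33   6   3   2   1   0   1]
 [ 26  67  75  28   1   0   0  -1   0   0]
 [ 21  61  78  34   2  -1  -1  -1   0   1]
 [ 13  45  59  24   1  -1   0  -1  -1   1]
 [  6  18  24   7  -1  -1  -1  -1   0   0]]
```

From the side, pointer and clip agree to within about 1 to 5 mm, depending on which clip height I assume. I'll release, lift clear and check from above.

>>> {"api": "send_rows", "payload": {
  "motion": [
    [0.5, [0, 0, 0], [0, 0, 0]],
    [0.5, [0, 0, 0], [0, 0, 0]],
    [0.5, [0, 0, 0], [0, 0, 0]],
    [0.5, [0, 0, 0], [0, 0, 0]],
    [0.5, [0, 0, 0], [0, 0, 0]],
    [0.5, [0, 0, -0.02], [0, 0, 0]],
    [0.5, [0, 0, -0.04], [0, 0, 0]],
    [0.5, [0, 0, -0.055], [0, 0, 0]],
    [0.5, [0, 0, -0.055], [0, 0, 0]],
    [0.5, [0, 0, -0.055], [0, 0, 0]]
  ]
}}

```text
t: 6.75
ee_pos: [511.1, 158.1, 299.2]
ee_rot: [0.083, 0.997, 0.0, 0.0]
force: [1.1, 0.8, -0.6]
finger_gap: 43.0
```

>>> {"api": "send_rows", "payload": {
  "motion": [
    [0, [0.025, -0.04, 0], [0, 0, 0]],
    [0, [0.025, -0.05, 0], [0, 0, 0]],
    [0, [0, -0.055, 0], [0, 0, 0]],
    [0, [0, -0.055, 0], [0, 0, 0]],
    [0, [0, -0.055, 0], [0, 0, 0]],
    [0, [0, 0, 0], [0, 0, 0]],
    [0, [0, 0, 0], [0, 0, 0]],
    [0, [0, 0, 0], [0, 0, 0]],
    [0, [0, 0, 0], [0, 0, 0]],
    [0, [0, 0, 0], [0, 0, 0]]
  ]
}}

```text
t: 8.0
ee_pos: [419.9, -84.4, 297.2]
ee_rot: [0.083, 0.997, -0.0, -0.0]
force: [0.8, 0.1, 0.5]
finger_gap: 0.2
```

```bash
python3 -c "
from cell import r
from h import *
st(r)
t=r.grab_frame('top')
cv2.imwrite('pics/t2.png',np.hstack([cv2.resize(t['color'][190:230,175:245],None,fx=11,fy=11,interpolation=cv2.INTER_CUBIC)]))
print(blobs(t,(0,160,70),(6,255,255),(175,190,245,235)))
for u,v in((204.4,220.7),):print(L(onz(t,u,v,24)))
print(proj(t,W(-70,160.7,25)),proj(t,W(-50,160.7,25)),proj(t,W(-85,160.7,25)))
print(cv2.cvtColor(t['color'],cv2.COLOR_BGR2GRAY)[209:224,198:216])
"
```

```text
t 8.0 press [-80.9, -92.7, 297.2] gap 0.2 Fpress [0.7, 0.2, 0.5]
tool axes in press [[-1.0, -0.002, 0.0], [-0.002, 1.0, -0.0], [-0.0, -0.0, -1.0]] q [-0.25, 0.01, 0.38, 2.08, -0.01, 1.05, 1.54]
[([204.4, 220.7], [203, 218, 3, 6, 13])]
[-81.0, 160.8, 24.0]
[204.70013774 217.38616215] [205.24180397 211.46169777] [204.29205389 221.84957173]
[[255 255 198 124 115 117 120 132 137 139 139 139 112 254 255 255 255 255]
 [255 255 243 186 167 140 134 104 105 118 114 112 116 254 255 255 255 255]
 [255 255 255 255 255 255 255 194 206 243 244 243 218 255 255 255 255 255]
 [255 255 254 255 255 255 254 157 255 255 255 255 255 255 254 255 255 255]
 [249 255 254 249 255 228 244 156 239 249 255 254 249 255 229 255 255 255]
 [250 255 255 251 255 255 249 158 241 251 255 255 249 255 254 249 255 254]
 [255 255 255 255 255 255 254 183 255 255 255 255 254 255 254 251 255 255]
 [255 255 255 255 255 255 229 166 255 255 255 255 255 255 255 255 255 255]
 [255 255 255 255 255 255 252 181 255 255 255 255 255 255 255 255 255 255]
 [255 255 255 255 255 205 140 138 200 255 255 255 255 255 255 255 255 255]
 [255 255 255 255 255 208 138 126 202 255 255 255 255 255 255 255 255 255]
 [255 255 255 255 255 208 138 129 226 255 255 255 255 255 255 255 255 255]
 [255 255 255 255 255 194 127 130 230 255 255 255 255 255 255 255 255 255]
 [169 178 184 197 210 163 126 129 226 255 255 255 255 255 255 255 255 255]
 [ 81 100 103 103 104 127 124 124 137 145 146 125 143 153 173 175 181 188]]
```

View pics/t2.png

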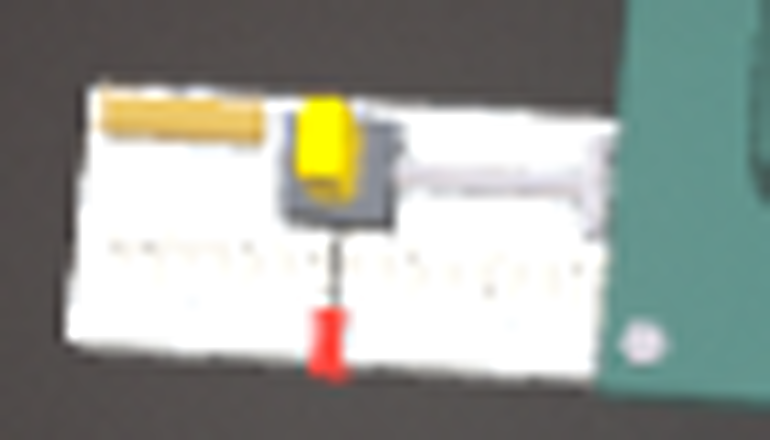

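From above, the pointer (column 205.0, shifted to 204.45 along the rail's tilt) lines up with the clip centre (204.5) to well under 1 mm. Next is the catch: move down outside the paddle, then push along +y.

>>> {"api": "send_rows", "payload": {
  "motion": [
    [0, [-0.02, 0, 0], [0, 0, 0]],
    [0, [-0.02, 0, 0.01], [0, 0, 0]],
    [0, [-0.017, 0, 0.02], [0, 0, 0]],
    [0, [0, 0, 0.02], [0, 0, 0]],
    [0, [0, 0, 0.015], [0, 0, 0]],
    [0, [0, 0.01, 0], [0, 0, 0]],
    [0, [0, 0.01, 0], [0, 0, 0]],
    [0, [0, 0.008, 0], [0, 0, 0]],
    [0, [0, 0.008, 0], [0, 0, 0]],
    [0, [0, 0, 0], [0, 0, 0]]
  ]
}}

```text
t: 9.3
ee_pos: [482.3, -58.2, 232.7]
ee_rot: [0.083, 0.997, 0.0, 0.0]
force: [-0.6, 0.2, 0.4]
finger_gap: -0.2
```

```bash
python3 -c "
from cell import r
from h import *
st(r)"
```

```text
t 9.3 press [-23.7, -56.5, 232.7] gap -0.2 Fpress [-0.6, 0.1, 0.4]
tool axes in press [[-1.0, -0.002, -0.001], [-0.002, 1.0, 0.0], [0.001, 0.0, -1.0]] q [-0.27, 0.21, 0.37, 2.03, -0.1, 0.91, 1.55]
```

>>> {"api": "send_rows", "payload": {
  "motion": [
    [0, [0, 0.004, 0.001], [0, 0, 0]],
    [0, [0, 0.004, 0.001], [0, 0, 0]],
    [0, [0, 0.004, 0.001], [0, 0, 0]],
    [0, [0, 0.004, 0], [0, 0, 0]],
    [0, [0, 0.004, 0], [0, 0, 0]],
    [0, [0, 0.003, 0], [0, 0, 0]],
    [0, [0, 0.003, 0], [0, 0, 0]],
    [0, [0, 0.002, 0], [0, 0, 0]],
    [0, [0, 0, 0], [0, 0, 0]],
    [0, [0, 0, 0], [0, 0, 0]]
  ]
}}

```text
t: 10.55
ee_pos: [486.5, -31.0, 229.2]
ee_rot: [0.083, 0.997, 0.0, -0.0]
force: [-0.3, -0.8, 0.4]
finger_gap: -0.1
```

```bash
python3 -c "
from cell import r
from h import *
st(r)
s=r.grab_frame('side')
crop(s,(245,145,325,215),6,'pics/c1.png')"
```

```text
t 10.55 press [-24.1, -28.9, 229.2] gap -0.1 Fpress [-0.1, -0.8, 0.4]
tool axes in press [[-1.0, -0.001, 0.0], [-0.001, 1.0, 0.0], [-0.0, 0.0, -1.0]] q [-0.31, 0.22, 0.35, 2.03, -0.1, 0.91, 1.5]
```

View pics/c1.png

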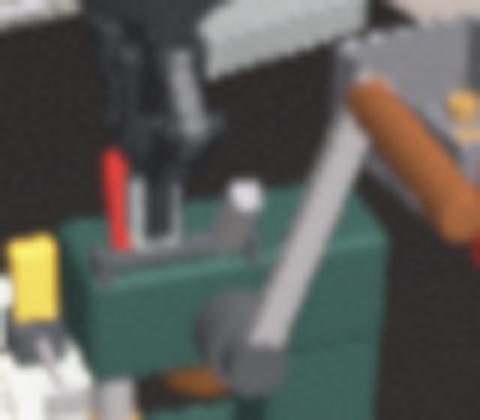

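The crop shows the paddle swung past upright ahead of the fingers (red strip at about (115,200)) and the bolt raised at (243,200). There is no stop force yet, so I keep pushing.

>>> {"api": "send_rows", "payload": {
  "motion": [
    [0, [0, 0.002, 0], [0, 0, 0]],
    [0, [0, 0.002, 0], [0, 0, 0]],
    [0, [0, 0.002, 0], [0, 0, 0]],
    [0, [0, 0.002, 0], [0, 0, 0]],
    [0, [0, 0.002, 0], [0, 0, 0]],
    [0, [0, 0.002, 0], [0, 0, 0]],
    [0, [0, 0, 0], [0, 0, 0]],
    [0, [0, 0, 0], [0, 0, 0]],
    [0, [0, 0, 0], [0, 0, 0]],
    [0, [0, 0, 0], [0, 0, 0]]
  ]
}}

```text
t: 11.85
ee_pos: [488.2, -22.2, 229.3]
ee_rot: [0.084, 0.996, -0.002, -0.0]
force: [-2.4, -9.4, 1.3]
finger_gap: -0.0
```

```bash
python3 -c "
from cell import r
from h import *
st(r)"
```

```text
t 11.85 press [-23.9, -19.9, 229.3] gap -0.0 Fpress [-0.8, -9.7, 1.3]
tool axes in press [[-1.0, 0.001, 0.0], [0.001, 1.0, -0.003], [-0.0, -0.003, -1.0]] q [-0.33, 0.22, 0.35, 2.03, -0.09, 0.91, 1.47]
```

The stop force is 9.7 N at the commanded overtravel, so the catch is at its stop. Backing off, then up, then a quarter turn of the tool.

>>> {"api": "send_rows", "payload": {
  "motion": [
    [0, [0, -0.015, 0], [0, 0, 0]],
    [0, [0, -0.018, -0.01], [0, 0, 0]],
    [0, [0, 0, -0.05], [0, 0, 0]],
    [0, [0, 0, -0.06], [0, 0, 0]],
    [0.5, [0, 0, 0], [0, 0, 0.175]],
    [1, [0, 0, 0], [0, 0, 0.175]],
    [1, [0, 0, 0], [0, 0, 0.175]],
    [1, [0, 0, 0], [0, 0, 0.175]],
    [1, [0, 0, 0], [0, 0, 0.175]],
    [1, [0, 0, 0], [0, 0, 0.175]]
  ]
}}

```text
t: 13.1
ee_pos: [483.1, -52.4, 350.1]
ee_rot: [0.574, 0.819, 0.001, 0.0]
force: [-0.3, 0.1, 0.0]
finger_gap: 85.6
```

>>> {"api": "send_rows", "payload": {
  "motion": [
    [1, [0, 0, 0], [0, 0, 0.174]],
    [1, [0, 0, 0], [0, 0, 0.174]],
    [1, [0, 0, 0], [0, 0, 0.173]],
    [1, [-0.025, 0, 0], [0, 0, 0]],
    [1, [-0.025, 0, 0], [0, 0, 0]],
    [1, [-0.025, 0, 0], [0, 0, 0]],
    [1, [0, 0, 0], [0, 0, 0]],
    [1, [0, 0, 0], [0, 0, 0]],
    [1, [0, 0, 0], [0, 0, 0]],
    [1, [0, 0, 0], [0, 0, 0]]
  ]
}}

```text
t: 14.35
ee_pos: [470.8, -125.2, 349.3]
ee_rot: [0.763, 0.646, 0.0, -0.0]
force: [0.4, -0.4, 0.1]
finger_gap: 85.4
```

```bash
python3 -c "
from cell import r
from h import *
st(r)
t=r.grab_frame('top');s=r.grab_frame('side')
a=cv2.resize(t['color'][150:250,190:325],None,fx=4,fy=4,interpolation=cv2.INTER_CUBIC)
b=cv2.resize(s['color'][125:225,245:335],None,fx=4,fy=4,interpolation=cv2.INTER_CUBIC)
cv2.imwrite('pics/c2.png',np.hstack([a[:400],b[:400]])[:,:800] if a.shape[1]+b.shape[1]<=800 else np.hstack([a,b])[:, -800:])
print(a.shape[1]+b.shape[1])
print(blobs(t,(5,120,60),(18,255,255),(270,140,330,180),10),blobs(s,(5,120,60),(18,255,255),(300,150,340,200),10))
"
```

```text
t 14.35 press [-23.8, -124.4, 349.3] gap 85.4 Fpress [0.4, -0.3, 0.1]
tool axes in press [[-0.002, 1.0, 0.0], [1.0, 0.002, -0.0], [-0.0, 0.0, -1.0]] q [-0.3, 0.08, 0.53, 1.9, -0.04, 1.18, 0.08]
900
[([281.9, 160.3], [278, 157, 8, 8, 55])] [([315.2, 172.3], [303, 159, 24, 27, 240]), ([321.8, 162.0], [320, 161, 4, 3, 10])]
```

View pics/c2.png

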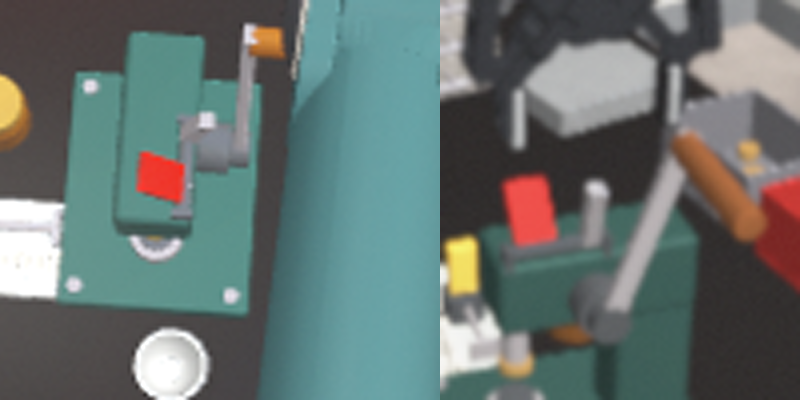

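Top crop: the red paddle at (160,177) now leans inward over the head. In both views the bolt is up, clear of the arm, and the lever is still at rest. Now over the handle and down.

>>> {"api": "send_rows", "payload": {
  "motion": [
    [1, [0, 0.03, 0], [0, 0, 0]],
    [1, [0, 0.03, 0], [0, 0, 0]],
    [1, [0, 0.03, 0], [0, 0, 0]],
    [1, [0, 0, 0.02], [0, 0, 0]],
    [1, [0, 0, 0.02], [0, 0, 0]],
    [1, [0, 0, 0.015], [0, 0, 0]],
    [1, [0, 0, 0.005], [0, 0, 0]],
    [1, [0, 0, 0], [0, 0, 0]],
    [1, [0, 0, 0], [0, 0, 0]],
    [1, [0, 0, 0], [0, 0, 0]]
  ]
}}

```text
t: 15.7
ee_pos: [559.7, -141.0, 289.9]
ee_rot: [0.764, 0.646, 0.0, 0.0]
force: [-0.0, 0.0, -0.2]
finger_gap: 85.3
```

>>> {"api": "send_rows", "payload": {
  "motion": [
    [0.6, [0, 0, 0], [0, 0, 0]],
    [0.4, [0, 0, 0], [0, 0, 0]],
    [0.3, [0, 0, 0], [0, 0, 0]],
    [0.1, [0, 0, 0], [0, 0, 0]],
    [0, [0, 0, 0], [0, 0, 0]],
    [0, [0, 0, 0], [0, 0, 0]],
    [0, [0, 0, 0], [0, 0, 0]],
    [0, [0, 0, 0], [0, 0, 0]],
    [0, [0, 0, 0], [0, 0, 0]],
    [0, [0, 0, 0], [0, 0, 0]]
  ],
  "force": 30
}}

```text
t: 16.95
ee_pos: [556.9, -140.5, 289.5]
ee_rot: [0.764, 0.645, -0.002, -0.003]
force: [-9.6, 2.0, 7.7]
finger_gap: 21.1
```

```bash
python3 -c "
from cell import r
from h import *
st(r)
s=r.grab_frame('side');t=r.grab_frame('top')
print(proj(t,W(-20,-5.4,217)),blobs(t,(0,160,70),(6,255,255),(240,180,280,210)))
crop(s,(245,125,345,225),5,'pics/l1.png')
"
```

```text
t 16.95 press [63.6, -125.2, 289.5] gap 21.1 Fpress [-9.8, 0.4, 7.7]
tool axes in press [[-0.0, 1.0, 0.001], [1.0, 0.0, -0.006], [-0.006, 0.001, -1.0]] q [-0.23, 0.32, 0.53, 1.77, -0.18, 1.1, 0.19]
[255.12911901 193.64478461] [([254.8, 193.7], [250, 188, 11, 12, 106])]
```

View pics/l1.png

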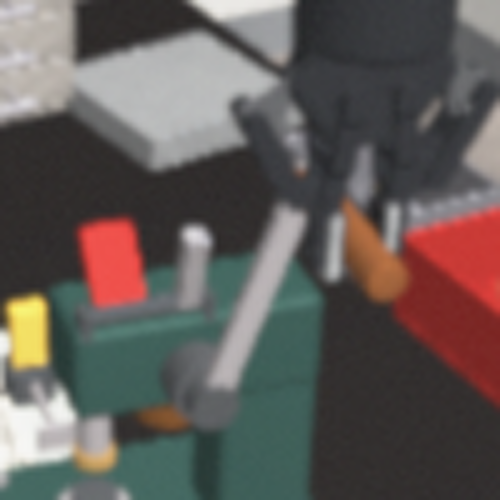

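The handle is gripped (gap 21 mm), and the paddle pixel matches the 1.3 rad prediction to 0.3 px. Pulling along the arc.

>>> {"api": "send_rows", "payload": {
  "motion": [
    [0, [0, -0.0185, -0.005], [0, 0, 0]],
    [0, [0, -0.0165, -0.003], [0, 0, 0]],
    [0, [0, -0.017, -0.001], [0, 0, 0]],
    [0, [0, -0.0165, 0.001], [0, 0, 0]],
    [0, [0, -0.0165, 0.003], [0, 0, 0]],
    [0, [0, -0.016, 0.005], [0, 0, 0]],
    [0, [0, -0.0155, 0.007], [0, 0, 0]],
    [0, [0, -0.0145, 0.009], [0, 0, 0]],
    [0, [0, -0.003, 0.002], [0, 0, 0]],
    [0, [0, 0, 0], [0, 0, 0]]
  ],
  "force": 40
}}

```text
t: 18.3
ee_pos: [433.4, -119.4, 275.0]
ee_rot: [0.764, 0.646, 0.006, 0.006]
force: [8.7, 0.2, 8.7]
finger_gap: 20.7
```

```bash
python3 -c "
from cell import r
from h import *
st(r)"
```

```text
t 18.3 press [-61.7, -124.9, 275.0] gap 20.7 Fpress [8.6, 1.6, 8.7]
tool axes in press [[-0.001, 1.0, 0.001], [1.0, 0.001, 0.017], [0.017, 0.001, -1.0]] q [-0.31, 0.07, 0.53, 2.08, -0.05, 0.98, 0.08]
```

>>> {"api": "send_rows", "payload": {
  "motion": [
    [0, [0, -0.002, 0.001], [0, 0, 0]],
    [0, [0, -0.002, 0.002], [0, 0, 0]],
    [0, [0, -0.001, 0.001], [0, 0, 0]],
    [0, [0, -0.001, 0.001], [0, 0, 0]],
    [0, [0, 0, 0], [0, 0, 0]],
    [0, [0, 0, 0], [0, 0, 0]],
    [0, [0, 0, 0], [0, 0, 0]],
    [0, [0, 0, 0], [0, 0, 0]],
    [0, [0, 0, 0], [0, 0, 0]],
    [0, [0, 0, 0], [0, 0, 0]]
  ]
}}

```text
t: 19.55
ee_pos: [430.1, -118.9, 272.6]
ee_rot: [0.764, 0.646, 0.008, 0.008]
force: [9.4, -0.9, 23.1]
finger_gap: 20.4
```

```bash
python3 -c "
from cell import r
from h import *
st(r)
s=r.grab_frame('side');t=r.grab_frame('top')
a=cv2.resize(t['color'][150:250,175:275],None,fx=4,fy=4,interpolation=cv2.INTER_CUBIC)
b=cv2.resize(s['color'][125:225,225:325],None,fx=4,fy=4,interpolation=cv2.INTER_CUBIC)
cv2.imwrite('pics/l2.png',np.hstack([a,b]))
print(proj(t,W(-20,-5.4,217)),blobs(t,(0,160,70),(6,255,255),(240,180,280,210)))
print(blobs(t,(0,160,70),(6,255,255),(175,190,245,235)),cv2.cvtColor(t['color'],cv2.COLOR_BGR2GRAY)[212:222,201:209])
"
```

```text
t 19.55 press [-65.1, -125.0, 272.6] gap 20.4 Fpress [9.4, 0.7, 23.1]
tool axes in press [[-0.001, 1.0, 0.002], [1.0, 0.001, 0.022], [0.022, 0.002, -1.0]] q [-0.31, 0.07, 0.53, 2.09, -0.04, 0.97, 0.08]
[255.12911901 193.64478461] [([254.8, 193.7], [249, 188, 12, 12, 107])]
[([204.4, 220.7], [203, 218, 3, 6, 13])] [[255 255 255 254 157 255 255 255]
 [248 255 228 244 156 239 249 255]
 [251 255 255 249 158 241 251 255]
 [255 255 255 254 182 255 255 255]
 [255 255 255 229 167 255 255 255]
 [255 255 255 252 181 255 255 255]
 [255 255 205 139 136 200 255 255]
 [255 255 208 138 126 202 255 255]
 [255 255 209 140 128 226 255 255]
 [255 255 194 127 130 230 255 255]]
```

View pics/l2.png

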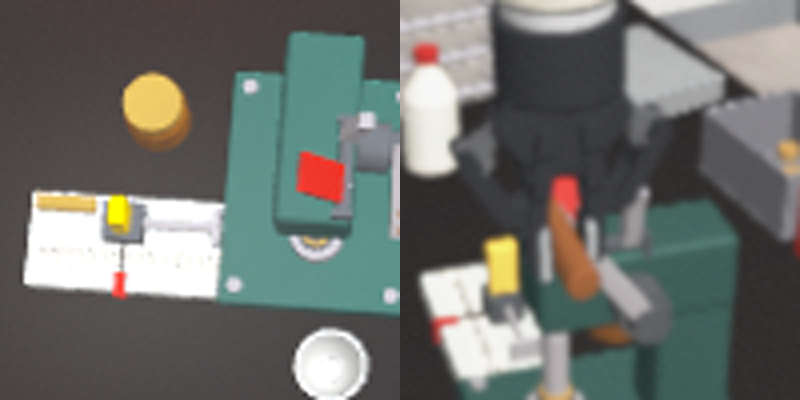

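The handle is at press (-65, 270), exactly the 0.96 rad prediction, and the force jump (23 N in z) shows it is against the stop. Gauge and catch are unchanged, so I'm handing in.

```bash
python3 -c "
from cell import r
from h import *
st(r);print(r.hand_in())"
```

```text
t 19.65 press [-65.0, -125.0, 272.6] gap 20.6 Fpress [9.0, 0.9, 23.5]
tool axes in press [[-0.001, 1.0, 0.002], [1.0, 0.001, 0.022], [0.022, 0.002, -1.0]] q [-0.31, 0.07, 0.53, 2.09, -0.04, 0.97, 0.08]
the job is handed in; nothing more can be done
None
```

I did the three steps in order and handed the job in at about 19.7 s of the 67 s. The hand-in gives no verdict, so these are my own last checks:

- **Gauge:** I pulled it about 44 mm by the fin and released it. From above, the pointer and the clip centre agree to well under 1 mm, and nothing had moved at the last look.
- **Catch:** I pushed it to its stop, where the force rose to about 10 N. The paddle's position in the picture matches 1.3 rad to 0.3 px, and the lever was still at rest in the picture taken afterwards.
- **Lever:** I gripped the handle and pulled it along its arc. It sits where 0.96 rad should put it. The force on the tool is about 25 N, well over what the spring alone gives, so it is against its stop and held there with a steady 40 N grip.
- **Clip and loose things:** The clip's pixels are unchanged. The jar, cup and bottle looked undisturbed; I did not recheck the mallet, tin, die block or skiver, but the gripper did not go near them.

Two checks disagreed:

- **Base plate:** Its corners gave a press x about 9 mm off from the rail, pointer, fin and paddle. I used the latter, and the grasps and contacts confirmed them.
- **Clip in the side view:** It read up to 5 mm off the pointer, depending on the clip height I assumed. I relied on the view from above.

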